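# Index the carving stand and lock it

## Robot

A 6-joint arm with a two-finger parallel gripper is mounted at the origin on the work surface. World frame = base frame: x ahead of the robot, y to its left, z up, the work surface at z = 0. Lengths are in mm, angles in rad, forces in N, time in s.
With the tool pointing down it reaches from about 200 to 875 mm from the base axis. Payload 3.4 kg.
Tool frame: the origin (TCP) lies on the centre line of the jaws, within the pads' length; the fingertips stand 14 mm ahead of it and the grasp point (between the pads) lies 5 mm behind it; z points along the fingers, y is the line along which they close (so a half turn about z gives the same grasp; the last joint's range is limited). The gripper opens to 94 mm and grips with 3 to 60 N. Pads are 16 mm wide; open, the fingers measure 119 mm over their backs; the gripper's body (75 mm by 177 mm) begins 78 mm behind the grasp point.
Start: joints at [1.02, 0.276, 1.505, -0, 1.361, -0.121], TCP at [239.617, 522.731, 219.493] pointing down, gripper open.
Joint ranges: [-2.89, 2.89], [-0.75, 2.08], [0.22, 2.7], [-1.18, 4.32], [0.11, 2.71], [-2.7, 2.7]. Speed limits (rad/s): [2.57, 2.57, 3.14, 3.14, 3.14, 3.14].

## Interface

Orientations are given as a unit quaternion [x, y, z, w].
In Python, from station import r gives the robot as it stands.
- The arm moves only by the shell command python3 -m jog 'ROWS' [OPENING]. ROWS is JSON, a list of rows, each an object with "linear": the shift along the tool's x, y, z in mm, a list of three; "roll": the turn about the tool's z in degrees. In form: [{"linear": [dx, dy, dz], "roll": roll}, ...]. A call has 1 to 5 rows; each row shifts and turns the commanded pose from where the row before left it, along the tool's axes as they then stand; what a row does not reach is not made up. A row lasts 1/10 s, in which the tool goes at most 50 mm and 8.59 degrees, less where a joint would pass 70% of its speed; a pose out of reach is approached as far as the arm can. A call is refused whole if a number of a shift passes 50 or a number of a turn 8.59, either way. A call with a gripper value outside its range is refused whole. OPENING is the finger opening in mm, from 0 to 94, set as the call begins (- or left out, the last holds). The fingers move at their own pace and stop on an object; the grip force is fixed at half the most. Time passes only in rows, so rows that do not move let the fingers close. It gives the time, the measured TCP pose, the force, the opening and the grip force at its end, in the units of the state.
- r.get_obs(): the state, without advancing time (a new reading comes with each control period).
- r.read_camera(name): name is "side" or "top" or "wrist"; returns a dict with "frame" (480x640x3 uint8, red, green, blue), "fx", "fy", "cx", "cy" (pixels), "extrinsics" (4x4, takes a point from world to camera coordinates); the wrist camera has in their place "T_tool_cam" (4x4, takes a point from camera to tool coordinates, whose origin is the TCP and whose axes are the flange's). Camera axes: x right, y down, z forward; pixel columns grow to the right and rows downward; lengths in mm; the calibration is good to about 2 mm. A picture is of the moment at which its call begins: read the wrist's pose just before it. There is no depth.
- r.sign_off(): hands the job in; it is judged then, once.
Trained networks look in a picture, given as the dict that the camera call returned (one of the last four; its "shot" number tells which), for a name from the list of things; names that differ only in an ending like _2 or _b are one class to them, and where a whole thing is asked for, a point or a joint stands for the part that bears it (a point fixed in the world has none). Each returns a list of dicts, best first, with "conf" (0 to 1); they miss things now and then, are a little off and sometimes report something else, mostly with a low value. They report only what shows in the picture. A call takes as long as a camera call.
- r.search_frame(picture, thing): "point" ([column, row] as shares, 0 to 1, of the picture: columns of its width, rows of its height, amid what is visible of it).
The state is a dict: "time_s": time; "joint_pos": joint angles; "joint_vel": joint speeds; "joint_torque": joint torques, N m; "position": TCP position; "eef_rot": TCP orientation; "force": force on the tool from outside, world axes, zero at the start; "wrist_torque": the same for the moment, N m; "gripper_width": finger opening in mm; "grip_force": force on a finger pad.
Only numpy, scipy, OpenCV 4.12 (cv2) and the standard library are available. Lean on these libraries where they do the work, as an engineer would, in place of code of your own. Each camera call takes 0.05 s, during which the arm holds its last target. There are 200 camera calls.

## Task

On the blue carving stand, gently push the steel index arm round with one closed finger until its tip points straight at the tall pointed post, then push the black-knobbed lock lever clockwise round until it points straight to the front of the stand. Only push, never grip the arm or the lever, and leave everything else where it stands.

Things in the scene. Friction and masses are not known exactly. Their poses are not given: they have to be found in the camera images.
- stand: Fixed carving stand: blue base plate 330 x 400 x 20 mm (x -220 to 110, y -200 to 200); column, steel faceplate (radius 55, top 94 mm above the table) and a wooden bowl fixed on it (radius 42, top at 136). Origin: on the table, under the vertical axis of faceplate and index arm. +x: back; -x: front, the side with the three posts, roughly towards the robot; +y: left; z up.
- index_arm (a joint): Angle a of the index arm about the stand's axis, rad. 0: points to the stand's front (-x); grows counter-clockwise from above: it points along (-cos a, -sin a) in the stand's x, y. Stops at -1.15 and 1.15. Starts between two posts. Friction 0.16 N m (1.5 N at 110 mm out); stays where it is left. Arm, faceplate and bowl turn as one.
- index_tip (a point): The tip of the index arm, 165 mm from the axis, 85 mm above the table (the bar's mid height). The arm is a straight level steel bar, 20 mm wide, 16 mm high, from 55 to 150 mm from the axis, then a point. Beside it, 80 to 140 mm from the axis, closed fingertips have clear room down to the base plate (20 mm above the table). The point's -x points outwards along the bar.
- tall_post: The mark to point at: the tall fixed steel post, 20 mm thick with a conical top, 98 mm high, on the base plate 185 mm from the axis (20 mm beyond the arm's tip when dead on). Origin: centre of its foot, 20 mm above the table. It has one of three places (0.75 rad left of the front, front, 0.75 rad right), changing from run to run.
- low_post_a: A low steel post, 46 mm high with a flat round head 30 mm in diameter, in another of the three places. Fixed. Not to be pointed at.
- low_post_b: The other low post, the same as low_post_a.
- lock_lever (a joint): Angle b of the lock lever about its vertical pivot, rad. 0: points to the stand's right (-y); grows clockwise from above: it points along (-sin b, -cos b) in the stand's x, y. 1.57: straight to the front (locked; nothing stops it there, its hard stop is at 2.2). Starts between 0 and 0.35. Friction 0.10 N m (2 N at 55 mm from the pivot); stays where it is left.
- lock_pivot (a point): The lever's pivot axis, 150 mm to the stand's right of its axis (stand -y), at the mid height of the lever, 76 mm above the table.
- lock_knob (a point): Centre of the black ball knob (28 mm in diameter) at the lock lever's end, 90 mm from the pivot, 76 mm above the table. The lever is a level dark steel bar, 14 mm wide and 14 mm high, free from 17 to 76 mm from the pivot; there is clear room beside it down to 20 mm above the table (plate). The point's -y points outwards along the lever.
- finial: Loose bystander: a small turned dark wooden finial, 30 mm in diameter, 46 mm high, on the left of the base plate.
- wax_jar: Loose bystander: amber glass jar with a lid, 52 mm in diameter, 45 mm high, on the back left of the base plate.
- offcut: Loose bystander: wooden block 50 x 35 x 30 mm, on the back right of the base plate.
- sealer_tin: Loose bystander: steel tin, 68 mm in diameter, 110 mm high, on the table left of the stand.
- screwdriver: Loose bystander: screwdriver lying on the table left of the stand.
- brush: Loose bystander: brush lying on the table right of the stand.
- oil_bottle: Loose bystander: white bottle, 60 mm in diameter, 130 mm high, on the table right of the stand.

How it is judged (in metres and radians):
On the way, in this order (a step that is already met when the one before it is completed fails the run):
1. the index arm points at the tall post, the lock lever not yet swung (horizontal distance between index_tip and tall_post below 0.0225 m and value of joint lock_lever below 1.37 rad), for 0.3 s.
2. the lock lever points to the front (horizontal distance between index_tip and tall_post below 0.0225 m and value of joint lock_lever between 1.37 and 1.77 rad), for 0.2 s.
At the end, for the whole second after the job is handed in: The arm's tip is within 22.5 mm of the tall post's axis seen from above (about 0.059 rad or 10 mm either side of dead on), the lock lever points within 0.2 rad of the stand's front (1.37 to 1.77 rad), both are at rest (all of step 2 and velocity of joint index_arm between -0.05 and 0.05 rad/s and velocity of joint lock_lever between -0.05 and 0.05 rad/s); the robot touches nothing.
It fails at once if a bystander was knocked, carried or lifted (moved more than 20 mm) (distance of any of finial, wax_jar, offcut, sealer_tin, screwdriver, brush, oil_bottle from where it was at the start of the episode above 0.02 m).
It fails at once if the arm, lever or stand was gripped or shoved hard (finger force over 25 N) (contact force between the fingers and stand above 25 N).
It also fails if it takes over 54 s, if anything falls off the work surface, if the arm or the gripper's body presses on something with over 40 N, if the wrist force passes 120 N, or if a joint passes its speed limit or range.

## Working session

There is one attempt and no reset: what is moved stays moved. The work goes in short steps, Python scripts to look and compute and a shell command to move; the robot and the scene stay as the last step left them, time stands still between calls to the robot, and variables do not carry over. Pictures are saved under pics/ and viewed, at most 10 in all, crops included, and the job is handed in when it is done.

```bash
mkdir -p pics; ls
cat > h.py <<'E'
import numpy as np,cv2
from station import r
def ray(p,uv):
    E=np.array(p["extrinsics"]);R,t=E[:3,:3],E[:3,3]
    d=R.T@np.array([(uv[0]-p["cx"])/p["fx"],(uv[1]-p["cy"])/p["fy"],1]);return -R.T@t,d
def atz(p,uv,z):
    c,d=ray(p,uv);return (c+d*(z-c[2])/d[2])[:2]
def proj(p,P):
    E=np.array(p["extrinsics"]);q=E[:3,:3]@np.array(P,float)+E[:3,3]
    return np.array([p["fx"]*q[0]/q[2]+p["cx"],p["fy"]*q[1]/q[2]+p["cy"]])
def save(p,n): cv2.imwrite("pics/"+n,p["frame"][:,:,::-1])
E
python3 - <<'E'
from h import *
o=r.get_obs();print(o["time_s"],o["position"],o["eef_rot"],o["gripper_width"])
Z=dict(stand=80,index_arm=85,index_tip=85,tall_post=60,low_post_a=60,lock_lever=76,lock_pivot=76,lock_knob=76,finial=40,wax_jar=40,oil_bottle=65,sealer_tin=55)
for n in("top","side"):
    p=r.read_camera(n);save(p,n+"0.png")
    print(n,p["fx"],ray(p,(320,240)))
    for k,z in Z.items():
        for d in r.search_frame(p,k)[:3]:
            uv=np.array(d["point"])*[640,480];print(k,round(d["conf"],2),uv.round(),atz(p,uv,z).round())
E
```

```text
pics
0.0 [239.35871549 522.22978482 218.60097435] [ 2.13272213e-01  9.76992383e-01 -8.69886868e-04 -2.98688710e-04] 93.53314365147747
top 607.7804275613488 (array([ 410.55823047,  -25.51276053, 1476.6766474 ]), array([ 0.07753757, -0.00364427, -0.99709593]))
stand 0.56 [282. 232.] [536.  57.]
index_arm 0.62 [281. 207.] [593.  61.]
index_tip 0.96 [281. 209.] [589.  60.]
tall_post 0.64 [336. 262.] [471. -69.]
low_post_a 0.5 [282. 283.] [419.  57.]
low_post_a 0.47 [227. 266.] [456. 186.]
lock_lever 0.77 [355. 201.] [ 611. -111.]
lock_lever 0.65 [281. 209.] [591.  60.]
lock_pivot 0.77 [284. 234.] [532.  52.]
lock_knob 0.76 [357. 200.] [ 613. -116.]
lock_knob 0.56 [334. 263.] [466. -64.]
finial 0.7 [210. 225.] [555. 232.]
finial 0.59 [222. 184.] [654. 205.]
wax_jar 0.67 [225. 182.] [658. 198.]
oil_bottle 0.67 [494. 208.] [ 601. -436.]
oil_bottle 0.21 [281. 282.] [422.  59.]
sealer_tin 0.83 [110. 216.] [573. 467.]
side 497.28783732263383 (array([ 404.18610252, -847.25570128,  905.35311022]), array([ 0.08729373,  0.72193772, -0.68656969]))
stand 0.78 [333. 259.] [530. -47.]
index_arm 0.97 [350. 221.] [592.  71.]
index_arm 0.39 [291. 209.] [453. 143.]
index_arm 0.27 [383. 243.] [656. -19.]
index_tip 0.95 [346. 227.] [580.  52.]
tall_post 0.66 [309. 276.] [470. -75.]
low_post_a 0.69 [290. 208.] [451. 177.]
low_post_a 0.55 [279. 242.] [410.  50.]
lock_lever 0.97 [376. 276.] [ 616. -113.]
lock_pivot 0.88 [331. 257.] [526. -37.]
lock_knob 0.77 [377. 279.] [ 616. -122.]
finial 0.61 [329. 199.] [561. 222.]
wax_jar 0.5 [364. 194.] [662. 227.]
oil_bottle 0.72 [409. 416.] [ 602. -444.]
oil_bottle 0.55 [384. 243.] [663.  -1.]
sealer_tin 0.67 [322. 147.] [580. 461.]
```

View pics/top0.png

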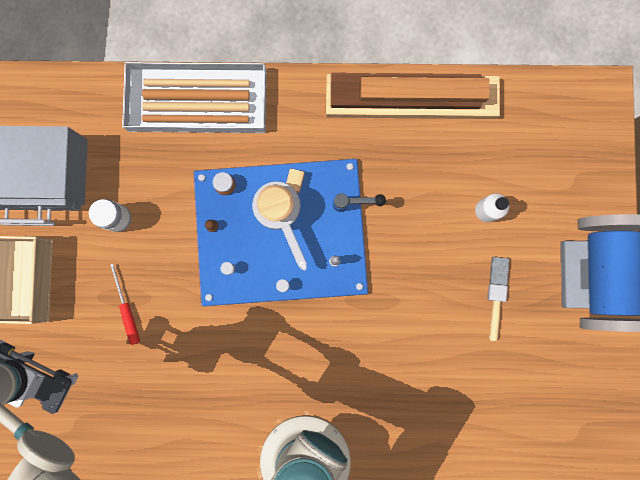

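View pics/side0.png

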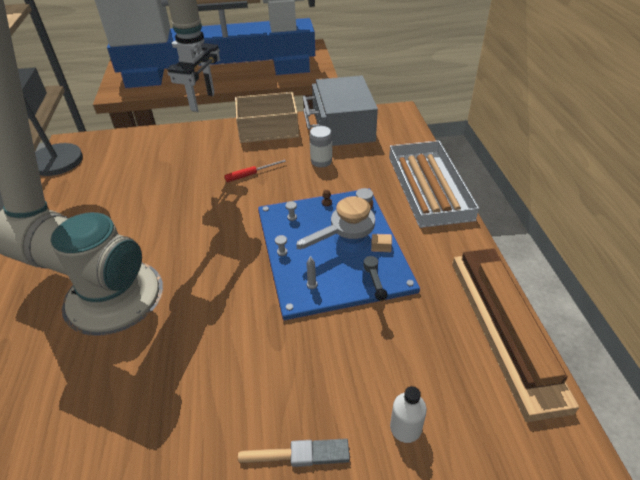

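The top picture shows the plate with corners at about (194,171), (357,159), (368,293), (202,305). The arm tip is near (304,268), the tall post is the right one at (335,261), and the low posts are at (228,268) and (282,286). The lever knob is at (380,200) and its pivot at (341,202). The side picture agrees. Next I fit the stand pose.

```bash
cat > meas.py <<'E'
from h import *
def stand(p,roi):
    im=p["frame"].astype(int);m=((im[:,:,2]>im[:,:,0]+60)&(im[:,:,2]>90)).astype(np.uint8)
    k=np.zeros_like(m);x0,y0,x1,y1=roi;k[y0:y1,x0:x1]=1;m*=k
    c=max(cv2.findContours(m,0,1)[0],key=cv2.contourArea)
    w=np.array([atz(p,q[0],20) for q in cv2.convexHull(c)],np.float32)
    (cx,cy),s,a=cv2.minAreaRect(w);b=cv2.boxPoints(((cx,cy),s,a))
    y=np.deg2rad((a+45)%90-45);R=np.array([[np.cos(y),-np.sin(y)],[np.sin(y),np.cos(y)]])
    return np.array([cx,cy])-R@[-55,0],y,s
E
python3 - <<'E'
from meas import *
for n,roi in(("top",(180,140,390,320)),("side",(240,180,430,320))):
    p=r.read_camera(n);o,y,s=stand(p,roi);print(n,o,y,s)
    R=np.array([[np.cos(y),-np.sin(y)],[np.sin(y),np.cos(y)]])
    im=p["frame"].copy()
    def mark(q,z,c):
        w=R@np.array(q)+o;u=proj(p,[*w,z]);cv2.circle(im,tuple(int(round(v*8)) for v in u),8,c,-1,shift=3)
        return u.round(1)
    for x,yy in((-220,-200),(-220,200),(110,200),(110,-200)):mark((x,yy),20,(255,0,0))
    mark((0,0),136,(255,0,0))
    for a in(-.75,0,.75):mark((-185*np.cos(a),-185*np.sin(a)),118 if a>.1 else 66,(255,255,0))
    mark((0,-150),76,(0,255,0))
    for a in np.arange(-.0,.8,.1):print(round(a,2),mark((-165*np.cos(a),-165*np.sin(a)),85,(255,0,255)),end='')
    for b in np.arange(0,.4,.1):print('b',round(b,2),mark((-90*np.sin(b),-150-90*np.cos(b)),76,(0,255,0)),end='')
    print()
    x0,y0,x1,y1=roi
    cr=cv2.resize(im[y0-10:y1+10,x0-10:x1+30],None,fx=3,fy=3,interpolation=cv2.INTER_CUBIC);cv2.imwrite(f"pics/{n}1.png",cr[:,:,::-1]);print(cr.shape)
E
```

```text
top [598.1106004   71.58616186] 0.08555485728950096 (327.9712829589844, 397.7698059082031)
-0.0 [281.1 276.6]0.1 [288.2 275.7]0.2 [295.2 274.1]0.3 [302.1 271.8]0.4 [308.7 268.9]0.5 [314.9 265.3]0.6 [320.8 261.1]0.7 [326.1 256.3]b 0.0 [379.5 198.1]b 0.1 [379.6 202. ]b 0.2 [379.3 205.8]b 0.3 [378.7 209.6]
(600, 750, 3)
side [576.75216197  65.81729588] 0.08424164423360447 (282.2774963378906, 397.32110595703125)
-0.0 [278.8 234.4]0.1 [280.3 238.9]0.2 [282.5 243.2]0.3 [285.3 247.4]0.4 [288.9 251.5]0.5 [293.1 255.3]0.6 [297.9 258.8]0.7 [303.2 261.9]b 0.0 [373.1 297.3]b 0.1 [369.1 298. ]b 0.2 [365.  298.3]b 0.3 [360.8 298.3]
(480, 690, 3)
```

View pics/top1.png

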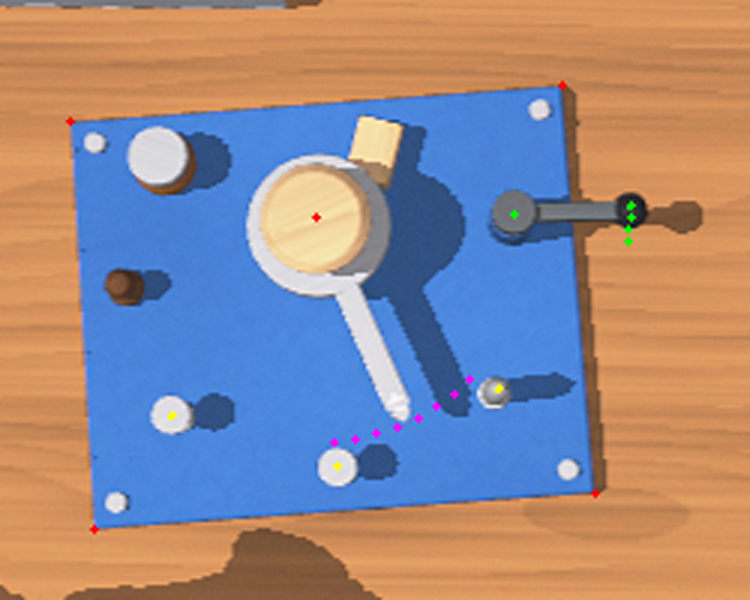

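View pics/side1.png

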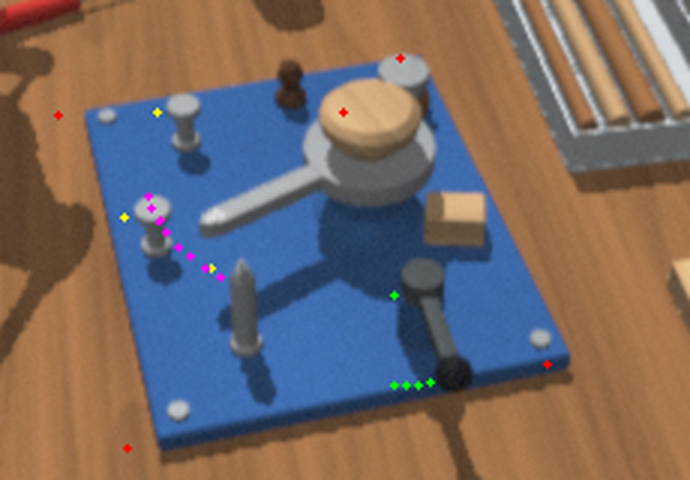

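```bash
cat >> h.py <<'E'
from scipy.spatial.transform import Rotation as Ro
O=np.array([598.1,71.6]);Y=0.0856
def S(x,y): c,s=np.cos(Y),np.sin(Y);return O+[c*x-s*y,s*x+c*y]
def arm(a,rad,side):  # side: mm to stand's left of bar (cw side)
    u=np.array([-np.cos(a),-np.sin(a)]);n=np.array([-np.sin(a)*-1*-1,np.cos(a)])
    return S(*(rad*u+side*n))
def lev(b,rad,side): # side: behind (opposite to cw motion)
    u=np.array([-np.sin(b),-np.cos(b)]);n=np.array([np.cos(b),-np.sin(b)])
    return S(*(np.array([0,-150])+rad*u+side*n))
def to(*P):
    o=r.get_obs();R=Ro.from_quat(o["eef_rot"]);p=np.array(o["position"])
    print("now",p.round(1),"x-axis deg",np.rad2deg(np.arctan2(*R.apply([1,0,0])[1::-1])).round(1),o["force"].round(1),o["time_s"])
    for q in P:
        q=np.array(q,float);print(q.round(1),"shift",R.inv().apply(q-p).round(1));p=q
E
python3 -m jog '[{"linear":[0,0,0],"roll":8.5},{"linear":[0,0,0],"roll":8.5},{"linear":[0,0,0],"roll":0.5},{"linear":[0,0,0],"roll":0},{"linear":[0,0,0],"roll":0}]' 0
python3 - <<'E'
from h import *
s=arm(.33,112,45);f=arm(.75,112,18)
to([*s,219],[*s,80],[*arm(.33,112,22),80],[*f,80])
E
```

```text
time_s: 1.9
position: [239.6, 522.7, 219.5]
eef_rot: [0.358, 0.934, 0.0, 0.0]
force: [-0.8, 0.6, -0.0]
gripper_width: 57.5
grip_force: 0.0
now [239.6 522.7 219.5] x-axis deg 138.0 [-0.8  0.6 -0. ] 1.9
[477.5  67.6 219. ] shift [-481.3 -179.     0.5]
[477.5  67.6  80. ] shift [ -0.  -0. 139.]
[486.8  46.5  80. ] shift [-21.   -9.4  -0. ]
[509.6   0.6  80. ] shift [-47.7 -18.8  -0. ]
```

```bash
R5='x'
python3 -m jog '[{"linear":[-40,-15,0],"roll":0},{"linear":[-40,-15,0],"roll":0},{"linear":[-40,-15,0],"roll":0},{"linear":[-40,-15,0],"roll":0},{"linear":[-40,-15,0],"roll":0}]' 0 | head -2
python3 -m jog '[{"linear":[-40,-15,0],"roll":0},{"linear":[-40,-15,0],"roll":0},{"linear":[-40,-15,0],"roll":0},{"linear":[-40,-15,0],"roll":0},{"linear":[-40,-15,0],"roll":0}]' 0 | head -2
python3 -m jog '[{"linear":[-40,-15,0],"roll":0},{"linear":[-40,-15,0],"roll":0},{"linear":[0,0,0],"roll":0},{"linear":[0,0,0],"roll":0},{"linear":[0,0,0],"roll":0}]' 0
python3 - <<'E'
from h import *
s=arm(.33,112,45);f=arm(.75,112,18)
to([*s,80],[*arm(.33,112,22),80],[*f,80])
for n,k in(("top",(180,140,390,320)),("side",(240,150,470,310))):
    p=r.read_camera(n);cv2.imwrite(f"pics/{n}2.png",cv2.resize(p["frame"][k[1]:k[3],k[0]:k[2],::-1],None,fx=3,fy=3))
E
```

```text
time_s: 2.4
position: [338.1, 331.5, 219.7]
time_s: 2.9
position: [436.3, 141.6, 219.8]
time_s: 3.4
position: [474.2, 68.1, 219.4]
eef_rot: [0.359, 0.933, 0.0, -0.0]
force: [-0.4, 0.4, 0.1]
gripper_width: 0.6
grip_force: 0.0
now [474.2  68.1 219.4] x-axis deg 137.9 [-0.4  0.4  0.1] 3.4
[477.5  67.6  80. ] shift [ -2.9   1.8 139.4]
[486.8  46.5  80. ] shift [-21.   -9.4  -0. ]
[509.6   0.6  80. ] shift [-47.7 -18.8  -0.1]
```

View pics/side2.png

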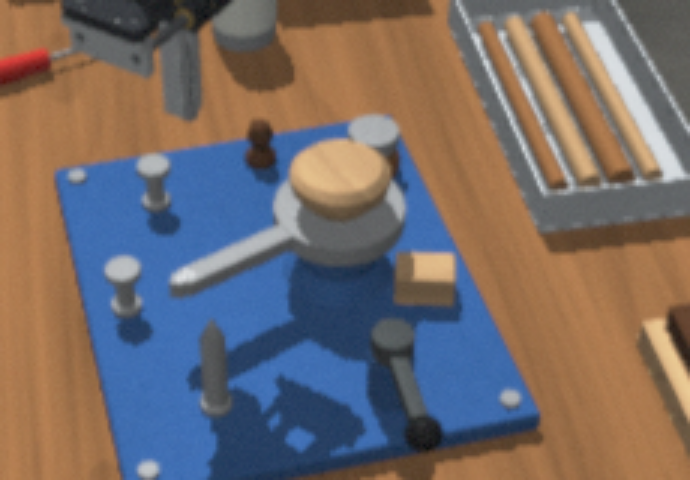

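The closed fingers, at about (183,90) in the crop, hang clear to the left of the index arm. I'll descend and approach.

```bash
python3 -m jog '[{"linear":[0,0,35],"roll":0},{"linear":[0,0,35],"roll":0},{"linear":[0,0,35],"roll":0},{"linear":[0,0,34],"roll":0},{"linear":[0,0,0],"roll":0}]' 0
python3 -m jog '[{"linear":[-7,-2,0],"roll":0},{"linear":[-7,-2,0],"roll":0},{"linear":[-5,-2,0],"roll":0},{"linear":[0,0,0],"roll":0},{"linear":[0,0,0],"roll":0}]' 0
python3 - <<'E'
from h import *
to([*arm(.33,112,18),80],[*arm(.54,112,18),80],[*arm(.75,112,18),80])
E
```

```text
time_s: 4.0
position: [470.7, 68.5, 77.1]
eef_rot: [0.358, 0.934, -0.002, -0.004]
force: [0.1, 0.5, 0.2]
gripper_width: 0.4
grip_force: 0.0
time_s: 4.5
position: [485.5, 49.8, 81.2]
eef_rot: [0.36, 0.933, 0.0, 0.001]
force: [0.0, -0.2, 0.3]
gripper_width: 0.6
grip_force: 0.0
now [485.5  49.8  81.2] x-axis deg 137.8 [ 0.  -0.2  0.3] 4.5
[488.4  42.8  80. ] shift [-6.8 -3.2  1.2]
[496.8  20.6  80. ] shift [-21.2 -10.8   0. ]
[509.6   0.6  80. ] shift [-23.   -6.2   0. ]
```

```bash
python3 -m jog '[{"linear":[-4,-1.6,0],"roll":0},{"linear":[-4,-1.6,0],"roll":0},{"linear":[-4,-1.6,0],"roll":0},{"linear":[-4,-1.6,0],"roll":0},{"linear":[-4,-1.6,0],"roll":0}]' 0
python3 -m jog '[{"linear":[-4,-1.6,0],"roll":0},{"linear":[-4,-1.6,0],"roll":0},{"linear":[-4,-1.6,0],"roll":0},{"linear":[-4,-1.6,0],"roll":0},{"linear":[-4,-1.6,0],"roll":0}]' 0
python3 -m jog '[{"linear":[-2,-1,0],"roll":0},{"linear":[-2,-1,0],"roll":0},{"linear":[-1,0,0],"roll":0},{"linear":[0,0,0],"roll":0},{"linear":[0,0,0],"roll":0}]' 0
python3 - <<'E'
from h import *
to([*arm(.75,112,18),80])
k=(180,140,390,320)
p=r.read_camera("top");cv2.imwrite("pics/top3.png",cv2.resize(p["frame"][k[1]:k[3],k[0]:k[2],::-1],None,fx=3.5,fy=3.3))
p=r.read_camera("side");k=(240,150,470,310);cv2.imwrite("pics/side3.png",cv2.resize(p["frame"][k[1]:k[3],k[0]:k[2],::-1],None,fx=3,fy=3))
for a in(.6,.65,.7,.75,.8):print(a,(proj(p,[*arm(a,165,0),85])-k[:2])*3)
E
```

```text
time_s: 5.0
position: [494.2, 30.4, 80.3]
eef_rot: [0.359, 0.933, -0.0, -0.0]
force: [-1.3, 0.7, 0.7]
gripper_width: 0.3
grip_force: 0.8
time_s: 5.5
position: [504.3, 11.1, 80.5]
eef_rot: [0.359, 0.933, 0.0, 0.0]
force: [0.4, 2.2, -0.7]
gripper_width: 1.0
grip_force: 0.7
time_s: 6.0
position: [506.2, 6.3, 80.4]
eef_rot: [0.359, 0.933, -0.0, 0.0]
force: [-1.2, 0.4, 0.3]
gripper_width: 0.5
grip_force: 0.1
now [506.2   6.3  80.4] x-axis deg 137.9 [-1.2  0.4  0.3] 6.0
[509.6   0.6  80. ] shift [-6.4 -1.9  0.5]
0.6 [200.3143987  317.84311624]
0.65 [208.22980321 322.67171741]
0.7 [216.54543397 327.23256528]
0.75 [225.23926837 331.50883698]
0.8 [234.28745285 335.48449601]
```

View pics/side3.png

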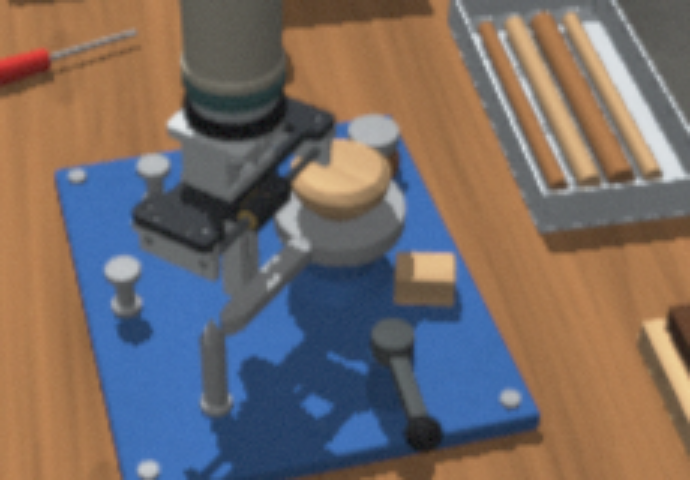

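The side crop shows the finger on the bar's left face and the tip near (222,328), a little short of the tall post's line. I'll push about 6 mm more, back off and check from above.

```bash
python3 -m jog '[{"linear":[-2,-0.5,0],"roll":0},{"linear":[-2,-0.5,0],"roll":0},{"linear":[-1.5,-0.5,0],"roll":0},{"linear":[0,0,0],"roll":0},{"linear":[0,0,0],"roll":0}]' 0
python3 -m jog '[{"linear":[8,0,0],"roll":0},{"linear":[15,0,0],"roll":0},{"linear":[15,0,0],"roll":0},{"linear":[0,0,-30],"roll":0},{"linear":[0,0,-40],"roll":0}]' 0
python3 -m jog '[{"linear":[0,0,-40],"roll":0},{"linear":[45,0,0],"roll":0},{"linear":[45,0,0],"roll":0},{"linear":[45,0,0],"roll":0},{"linear":[45,0,0],"roll":0}]' 0
python3 - <<'E'
from h import *
to([*lev(.06,55,45),200])
k=(180,140,390,320)
p=r.read_camera("top");cv2.imwrite("pics/top4.png",cv2.resize(p["frame"][190:290,230:360,::-1],None,fx=6,fy=6,interpolation=cv2.INTER_CUBIC))
for a in(.65,.7,.75,.8):print(a,(proj(p,[*arm(a,165,0),85])-[230,190])*6,(proj(p,[*arm(a,60,0),93])-[230,190])*6)
print((proj(p,[*arm(.75,185,0),118])-[230,190])*6,(proj(p,[*arm(.75,185,0),20])-[230,190])*6)
E
```

```text
time_s: 6.6
position: [509.4, 1.5, 80.5]
eef_rot: [0.359, 0.933, -0.0, 0.0]
force: [-0.5, -0.2, 2.2]
gripper_width: 0.6
grip_force: 0.2
time_s: 7.1
position: [477.6, 28.5, 149.4]
eef_rot: [0.359, 0.933, -0.001, -0.003]
force: [0.8, 0.5, 0.4]
gripper_width: 0.8
grip_force: 0.0
time_s: 7.6
position: [344.8, 149.0, 190.3]
eef_rot: [0.36, 0.933, 0.0, -0.0]
force: [0.1, -0.0, 0.3]
gripper_width: 0.4
grip_force: 0.0
now [344.8 149.  190.3] x-axis deg 137.8 [ 0.1 -0.   0.3] 7.6
[ 657.3 -131.7  200. ] shift [-420.1    1.7   -9.8]
0.65 [561.02005413 412.58509993] [378.78723425 205.41883304]
0.7 [576.834585   397.89566765] [384.56140367 200.09244345]
0.75 [591.88482287 382.44265804] [390.06068156 194.48751584]
0.8 [606.13299935 366.26618916] [395.27130117 188.61825734]
[632.98320091 414.010185  ] [625.63015598 425.37302139]
```

View pics/top4.png

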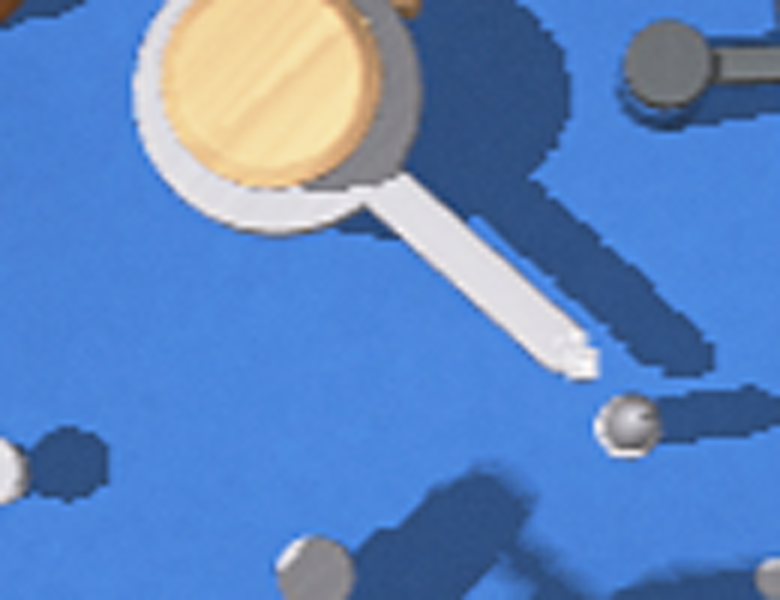

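Seen from above, the bar runs straight at the tall post: tip (592,376), post foot (627,428), which gives a ≈ 0.76. I'll now travel to the far side of the lever.

```bash
python3 -m jog '[{"linear":[-42,0,-10],"roll":0},{"linear":[-42,0,0],"roll":0},{"linear":[-42,0,0],"roll":0},{"linear":[-42,0,0],"roll":0},{"linear":[-42,0,0],"roll":0}]' 0|head -2
python3 -m jog '[{"linear":[-42,0,0],"roll":0},{"linear":[-42,0,0],"roll":0},{"linear":[-42,0,0],"roll":0},{"linear":[-42,0,0],"roll":0},{"linear":[-42,0,0],"roll":0}]' 0|head -2
python3 -m jog '[{"linear":[0,0,0],"roll":-8.5},{"linear":[0,0,0],"roll":-8.5},{"linear":[0,0,0],"roll":-8.5},{"linear":[0,0,0],"roll":-8.5},{"linear":[0,0,0],"roll":-8.5}]' 0|head -2
python3 -m jog '[{"linear":[0,0,0],"roll":-1.1},{"linear":[0,0,0],"roll":0},{"linear":[0,0,0],"roll":0},{"linear":[0,0,0],"roll":0}]' 0
python3 - <<'E'
from h import *
to([*lev(.06,55,45),200],[*lev(.06,55,45),74],[*lev(.06,55,20),74])
p=r.read_camera("top");cv2.imwrite("pics/top5.png",cv2.resize(p["frame"][150:250,290:420,::-1],None,fx=6,fy=6,interpolation=cv2.INTER_CUBIC))
for b in(0,.1,.2):print(b,(proj(p,[*lev(b,90,0),76])-[290,150])*6)
print(r.get_obs()["joint_pos"])
E
```

```text
time_s: 8.15
position: [503.4, 6.6, 200.4]
time_s: 8.65
position: [659.4, -134.0, 200.2]
time_s: 9.15
position: [658.3, -132.8, 200.1]
time_s: 9.55
position: [659.0, -133.5, 200.5]
eef_rot: [-0.012, 1.0, 0.0, -0.0]
force: [0.2, -0.4, -0.7]
gripper_width: 0.3
grip_force: 0.0
now [ 659.  -133.5  200.5] x-axis deg -178.6 [ 0.2 -0.4 -0.7] 9.55
[ 657.3 -131.7  200. ] shift [1.7 1.9 0.5]
[ 657.3 -131.7   74. ] shift [ -0.  -0. 126.]
[ 632.3 -132.3   74. ] shift [25. -0.  0.]
0 [536.76896344 288.75130476]
0.1 [537.50729791 311.81234808]
0.2 [535.91756955 334.83711786]
[-3.03459359e-01  4.33176225e-01  1.30950135e+00  7.37198437e-05
  1.39895169e+00 -1.89914207e+00]
```

View pics/top5.png

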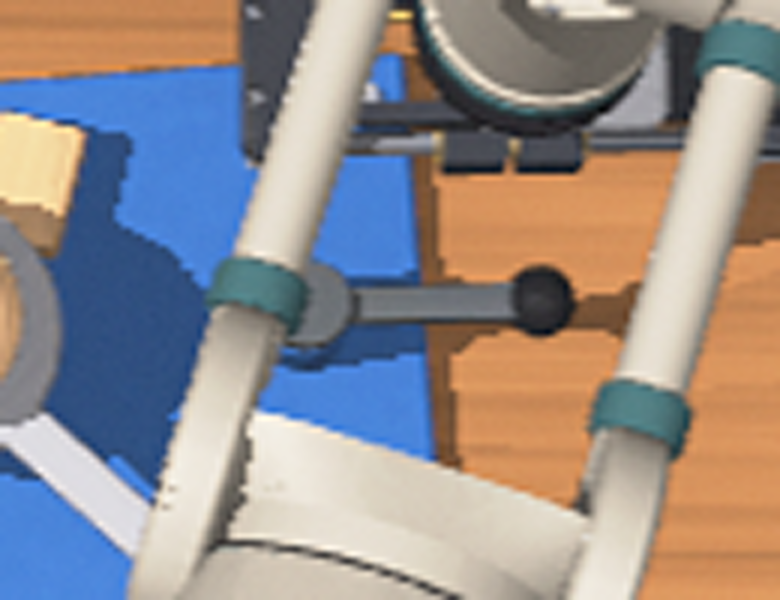

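The lever (knob at (542,300)) is at b ≈ 0.06, with the gripper behind it. I'll descend and approach.

```bash
python3 -m jog '[{"linear":[0,2,32],"roll":0},{"linear":[0,0,32],"roll":0},{"linear":[0,0,32],"roll":0},{"linear":[0,0,30],"roll":0},{"linear":[0,0,0],"roll":0}]' 0
python3 -m jog '[{"linear":[7,0,0],"roll":0},{"linear":[7,0,0],"roll":0},{"linear":[7,0,0],"roll":0},{"linear":[4,0,0],"roll":0},{"linear":[0,0,0],"roll":0}]' 0
python3 - <<'E'
from h import *
to([*lev(.06,55,15),74])
E
```

```text
time_s: 10.1
position: [655.7, -130.8, 69.9]
eef_rot: [-0.012, 1.0, 0.001, -0.004]
force: [-0.9, -1.3, -0.4]
gripper_width: 0.5
grip_force: 0.0
time_s: 10.6
position: [633.7, -132.5, 75.6]
eef_rot: [-0.013, 1.0, -0.0, 0.001]
force: [0.2, 0.4, -0.2]
gripper_width: 0.6
grip_force: 0.0
now [ 633.7 -132.5   75.6] x-axis deg -178.5 [ 0.2  0.4 -0.2] 10.6
[ 627.3 -132.4   74. ] shift [6.4 0.2 1.6]
```

```bash
python3 -m jog '[{"linear":[2,0,1],"roll":0},{"linear":[2,0,0],"roll":0},{"linear":[2.4,0,0],"roll":0},{"linear":[4.8,-1.1,0],"roll":5},{"linear":[4.8,-1.1,0],"roll":5}]' 0|head -4
python3 -m jog '[{"linear":[4.8,-1.1,0],"roll":5},{"linear":[4.8,-1.1,0],"roll":5},{"linear":[4.8,-1.1,0],"roll":5},{"linear":[4.8,-1.1,0],"roll":5},{"linear":[0,0,0],"roll":0}]' 0|head -4
python3 - <<'E'
from h import *
to([*lev(.06+np.deg2rad(30),55,15),74])
E
```

```text
time_s: 11.1
position: [619.2, -134.9, 73.6]
eef_rot: [0.076, 0.997, -0.0, 0.001]
force: [2.1, -0.7, -0.6]
time_s: 11.6
position: [598.4, -133.8, 73.6]
eef_rot: [0.246, 0.969, -0.0, 0.0]
force: [0.3, -0.5, -0.2]
now [ 598.4 -133.8   73.6] x-axis deg 151.5 [ 0.3 -0.5 -0.2] 11.6
[ 597.8 -133.3   74. ] shift [ 0.7  0.2 -0.4]
```

```bash
python3 -m jog '[{"linear":[4.9,-1.1,0],"roll":5},{"linear":[4.9,-1.1,0],"roll":5},{"linear":[4.9,-1.1,0],"roll":5},{"linear":[4.8,-1.1,0],"roll":5},{"linear":[4.8,-1.1,0],"roll":5}]' 0|head -4
python3 -m jog '[{"linear":[4.8,-1.1,0],"roll":5},{"linear":[4.8,-1.1,0],"roll":5},{"linear":[4.8,-1.1,0],"roll":5},{"linear":[4.8,-1.1,0],"roll":5},{"linear":[0,0,0],"roll":0}]' 0|head -4
python3 - <<'E'
from h import *
to([*lev(.06+np.deg2rad(75),55,15),74],[*lev(1.57,55,15),74])
E
```

```text
time_s: 12.1
position: [576.3, -123.8, 73.5]
eef_rot: [0.451, 0.893, -0.001, 0.0]
force: [0.5, -3.1, -0.1]
time_s: 12.6
position: [562.6, -108.0, 73.4]
eef_rot: [0.598, 0.802, -0.0, -0.0]
force: [-0.1, 0.6, 0.9]
now [ 562.6 -108.    73.4] x-axis deg 106.6 [-0.1  0.6  0.9] 12.6
[ 562.4 -107.8   74. ] shift [ 0.2 -0.1 -0.6]
[557.4 -97.5  74. ] shift [11.3 -1.9  0. ]
```

```bash
python3 -m jog '[{"linear":[3.8,-0.9,0],"roll":4},{"linear":[3.8,-0.9,0],"roll":4},{"linear":[3.5,-0.7,0],"roll":3.5},{"linear":[0,0,0],"roll":0},{"linear":[0,0,0],"roll":0}]' 0|head -4
python3 - <<'E'
from h import *
to([*lev(1.57,55,15),74])
E
python3 -m jog '[{"linear":[-8,0,0],"roll":0},{"linear":[-20,0,0],"roll":0},{"linear":[-20,0,0],"roll":0},{"linear":[0,0,-40],"roll":0},{"linear":[0,0,-40],"roll":0}]' 0|head -4
python3 -m jog '[{"linear":[-40,0,-40],"roll":0},{"linear":[-50,0,0],"roll":0},{"linear":[-50,0,0],"roll":0},{"linear":[-50,0,0],"roll":0},{"linear":[-50,0,0],"roll":0}]' 0
python3 - <<'E'
from h import *
p=r.read_camera("top");cv2.imwrite("pics/top6.png",cv2.resize(p["frame"][150:300,190:390,::-1],None,fx=4,fy=4,interpolation=cv2.INTER_CUBIC))
for b in(1.37,1.57,1.77):print(b,(proj(p,[*lev(b,90,0),76])-[190,150])*4)
for a in(.69,.75,.81):print(a,(proj(p,[*arm(a,165,0),85])-[190,150])*4)
E
```

```text
time_s: 13.1
position: [558.5, -97.7, 73.4]
eef_rot: [0.675, 0.738, 0.0, -0.0]
force: [-0.1, 0.8, -0.5]
now [558.5 -97.7  73.4] x-axis deg 95.1 [-0.1  0.8 -0.5] 13.1
[557.4 -97.5  74. ] shift [ 0.3 -1.1 -0.6]
time_s: 13.6
position: [561.8, -146.7, 153.0]
eef_rot: [0.676, 0.737, -0.0, -0.002]
force: [0.7, -0.9, 0.3]
time_s: 14.1
position: [582.9, -382.8, 189.0]
eef_rot: [0.675, 0.738, 0.0, 0.0]
force: [0.2, -0.4, 0.3]
gripper_width: 0.8
grip_force: 0.0
1.37 [645.86412913 352.67158764]
1.57 [615.23040598 358.05625838]
1.77 [584.11653687 357.26582344]
0.69 [542.48771785 427.26392722]
0.75 [554.58988192 414.96177203]
0.81 [565.92214297 401.9651598 ]
```

View pics/top6.png

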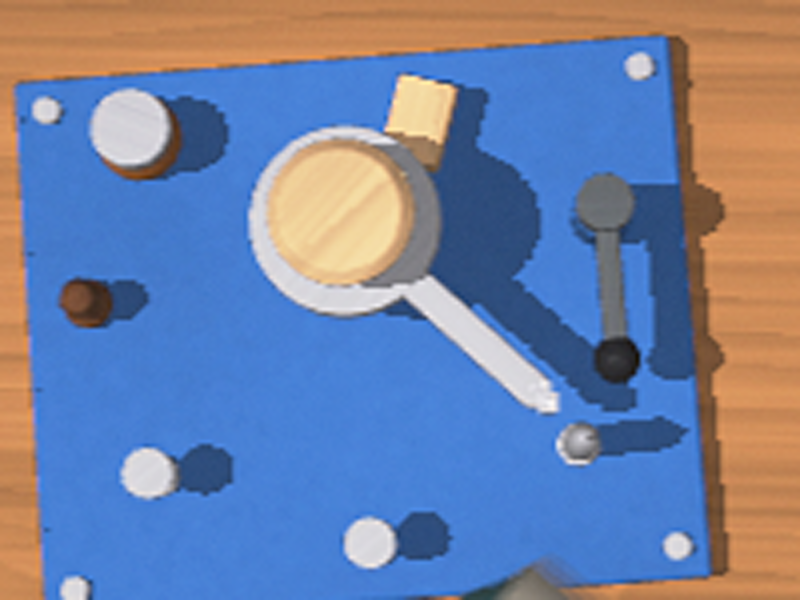

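The knob is at (616,359), matching b ≈ 1.57. The arm tip at (556,410) still points at the post (a ≈ 0.76), and nothing else has moved.

```bash
python3 -m jog '[{"linear":[0,0,0],"roll":0},{"linear":[0,0,0],"roll":0},{"linear":[0,0,0],"roll":0}]' 0|head -2
python3 -c "
from station import r
print(r.sign_off())"
```

```text
time_s: 14.45
position: [582.8, -378.8, 188.8]
the job is handed in; nothing more can be done
None
```

The job is handed in: in the last picture the index arm points at the tall post (a ≈ 0.76 rad; dead on is 0.75), the lock lever points to the front (b ≈ 1.57 rad), the robot is clear, and the loose things on the plate look unmoved; the hand-in gave no verdict.

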